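# Press open the touch-latch cupboard

### The arm

A 6-joint arm with a two-finger parallel gripper is mounted at the origin on a cart in front of the work surface, level with it; the furniture and walls round the work are solid. World frame = base frame: x ahead of the robot, y to its left, z up, the work surface at z = 0. Lengths are in m, angles in degrees, forces in N, time in s.
With the tool pointing down it reaches from about 0.25 to 0.725 m from the base axis. Payload 9.7 kg.
Tool frame: the origin (TCP) lies midway between the tips of the shut fingers; the grasp point (between the pads) lies 19 mm behind it (bot.pinch_z is the distance from the TCP to the grasp point, in m); z points along the fingers, y is the direction in which the jaws open and shut (so a half turn about z gives the same grasp; the last joint's range is limited). The gripper opens to 85 mm and grips with 20 to 120 N. Pads are 22 mm wide; open, the fingers measure 114 mm over their backs; the gripper's body (76 mm by 85 mm) begins 54 mm behind the grasp point. The pads swing forward as they close: fully open they stand 13 mm farther back than shut.
Start: joints at [66.807, 4.979, 10.078, 95.1, 0, 90], TCP at [0.217, 0.506, 0.231] pointing down, gripper open.
Joint ranges: [-179.16, 179.16], [-48.56, 103.87], [-65.8, 70.77], [-126.05, 130.52], [-82.76, 87.17], [-180, 180]. Speed limits (degrees/s): [127.2, 127.2, 147.25, 180, 180, 180].

### API

Orientations are given as [roll, pitch, yaw] about the fixed x, y, z axes, in that order (R = Rz(yaw) Ry(pitch) Rx(roll)).
In Python, from workcell import bot, imaging gives the robot as it stands.
- The arm moves only by the tool servo_tool, never from a script. Its argument "moves" is a list that holds one entry, the list of rows, each a list of 7 numbers: the turn, a rotation vector about the tool's x, y, z in rad, then the shift along the tool's x, y, z in cm, then the finger opening in cm, from 0 to 8.54. A call has 1 to 12 rows; each row shifts and turns the pose as measured when the row begins, along the tool's axes as they then stand; what a row does not reach is not made up. A row lasts 1/12 s, in which the tool goes at most 41.7 mm and 7.16 degrees, less where a joint would pass 70% of its speed; a pose out of reach is approached as far as the arm can. A call is refused whole if a number of a shift passes 4.17 or a number of a turn 0.125, either way. A call with a gripper value outside its range is refused whole. The fingers move at their own pace and stop on an object; "force" is the grip in N (left out, the last holds). Time passes only in rows, so rows that do not move let the fingers close. It gives the time, the measured TCP pose, the force and the opening at its end, in the units of the state.
- bot.get_obs(): the state, without advancing time (a new reading comes with each control period).
- imaging.camera(name): name is "side" or "top" or "wrist"; returns the picture (384x512x3 uint8, blue, green, red); there is no depth.
- imaging.calibration(name): a dict with "fx", "fy", "cx", "cy" (pixels), "D" ([k1, k2, p1, p2, k3] as OpenCV has them; the pictures are not rectified), "camera_from_world" (4x4, takes a point from world to camera coordinates). Camera axes: x right, y down, z forward; pixel columns grow to the right and rows downward; lengths in m; the calibration is good to about 2 mm. A picture is of the moment at which its call begins: read the wrist's pose just before it. calibration takes no time and is no camera call; for the wrist camera it gives the pose at the moment of the call.
- bot.job_done(): hands the job in, once; it reports no verdict.
The state is a dict: "time": time; "q": joint angles; "qd": joint speeds; "joint_efforts": joint torques, N m; "ee_pos": TCP position; "tcp_rot": TCP orientation; "wrist_force": force on the tool from outside, world axes, zero at the start; "torque": the same for the moment, N m; "opening": finger opening in m.
Only numpy, scipy, OpenCV 4.12 (cv2) and the standard library are available. Lean on these libraries where they do the work, as an engineer would, in place of code of your own. Each camera call takes 0.05 s, during which the arm holds its last target.

### The job

A customer wants to see what is in the taller of the two little wooden cupboards. With the fingers only pushing, slide the little gift box that stands before its door sideways until it is clear of the whole door front, then press the shut door in at the edge away from its hinges so that the push-to-open catch lets go, and back off so that the door springs ajar by itself. Grip and lift nothing, keep the lower cupboard shut, and leave the egg cup, the stamp and the soap bar where they are.

Things in the scene. Friction and masses are not known exactly. Their poses are not given: they have to be found in the camera images.
- tall_cupboard: the taller cupboard, fixed to the table: 160 mm wide (y), 170 mm high, 139 mm deep with its door, of plain wood. Origin at the underside in the middle of its width; z up, its front faces its own -x. The outer face of the shut door lies at x = -0.074, the carcass from x = -0.055 to 0.065. One push-to-open door covers the whole front; its two brass hinges are at the +y edge (left as seen by the robot), the catch behind the -y edge. It may stand left or right of the lower one
- tall_cupboard_door (a joint): angle of the tall cupboard's door in rad: 0 shut, negative pressed in (hard stop at -0.03), positive open. Pressing the outer face near the free edge with about 4 to 5 N until it has gone in by 2.5 mm or more (at most about 4 mm goes) and letting go releases it; its spring then swings the door out (its free edge sweeps 100 mm out from the front) to rest ajar at about 0.7 within 1 s.
- tall_cupboard_press (a point): the place to press: on the outer face of the tall cupboard's door, 26 mm in from its free edge and 30 mm below the top of the cupboard (z = 0.14), moves with the door. Shut, it lies at (-0.074, -0.056, 0.140) in the frame of tall_cupboard
- little_gift: little loose gift box in kraft paper with a red ribbon and bow, 63 x 63 mm, 36 mm high and 51 mm with the bow, 0.08 to 0.17 kg. Origin at the centre of its underside, z up. Starts 86 to 106 mm (its centre) in front of the tall cupboard's door, before the half with the catch, in the way of the door's swing
- low_cupboard_door (a joint): angle of the lower cupboard's door in rad: 0 shut; the same kind of catch; to be left shut
- low_cupboard: the lower cupboard, fixed: 130 mm wide, 115 mm high, same depth and materials, origin and axes as the taller one; its hinges are at its -y edge
- egg_cup: loose turned wooden egg cup, 50 mm across, 53 mm high, standing in the gap between the cupboards; origin at the centre of its underside; bystander
- stamp: loose wooden hand stamp, 37 x 46 mm, 72 mm high, standing at the right of the table; origin at the centre of its underside; bystander
- soap: loose soap bar with a paper band, 63 x 82 mm, 25 mm high, lying at the front of the table; origin at the centre of its underside; bystander
There are look-alikes about, which are no part of the job. What is shaped like the little_gift but green or orange is not meant.

How it is judged (in metres and radians):
On the way, in this order (a step that is already met when the one before it is completed fails the run):
1. the little gift box is clear of the tall cupboard's door front while the door is still shut ((y of little_gift in the frame of tall_cupboard below -0.105 m or y of little_gift in the frame of tall_cupboard above 0.105 m) and value of joint tall_cupboard_door below 0.05 rad), for 0.1 s.
2. the door is released and springs ajar (value of joint tall_cupboard_door above 0.5 rad), for 0.1 s.
At the end, for the whole second after the job is handed in: the tall cupboard's door stands ajar at rest between 0.5 and 0.95 rad, the little gift box stands upright on the table with its centre more than 105 mm sideways from the tall cupboard's middle line, and the lower cupboard's door is shut (under 0.05 rad) (value of joint tall_cupboard_door between 0.5 and 0.95 rad and velocity of joint tall_cupboard_door between -0.1 and 0.1 rad/s and (y of little_gift in the frame of tall_cupboard below -0.105 m or y of little_gift in the frame of tall_cupboard above 0.105 m) and height (world z) of little_gift between -0.01 and 0.015 m and angle between little_gift's own z axis and vertical below 0.15 rad and linear speed of little_gift below 0.02 m/s and value of joint low_cupboard_door below 0.05 rad); the robot touches nothing.
It fails at once if the little gift box is lifted off the table (over 20 mm) (height (world z) of little_gift above 0.02 m).
It fails at once if the little gift box is tipped over (angle between little_gift's own z axis and vertical above 0.5 rad).
It fails at once if the little gift box is gripped or squeezed (over 15 N from the fingers) (contact force between the fingers and little_gift above 15 N).
It fails at once if the lower cupboard's door is opened (value of joint low_cupboard_door above 0.1 rad).
It fails at once if the egg cup, the stamp or the soap bar is moved by more than 30 mm (distance of any of egg_cup, stamp, soap from where it was at the start of the episode above 0.03 m).
It also fails if it takes over 51 s, if anything falls off the work surface, if the arm or the gripper's body presses on something with over 40 N, if the wrist force passes 120 N, or if a joint passes its speed limit or range.

## Working session

There is one attempt and no reset: what is moved stays moved. The work goes in short steps, Python scripts to look and compute and a tool call to move; the robot and the scene stay as the last step left them, time stands still between calls to the robot, and variables do not carry over. Pictures are saved under pics/ and viewed, and the job is handed in when it is done.

Besides the shell and the picture viewer there is one more tool, called after ">>>" as a command line: name --argument value ..., lists and objects as JSON in quotes. servo_tool: Moves the arm, as the interface text tells. Its arguments: {"type":"object","properties":{"moves":{"type":"array","items":{"type":"array","items":{"type":"array","items":{"type":"number"}}}},"force":{"type":"number"}},"required":["moves"]}

```bash
mkdir -p pics; python3 - <<'E'
from workcell import bot, imaging
import cv2
o=bot.get_obs(); print({k:o[k] for k in ('time','ee_pos','tcp_rot','wrist_force','opening')})
for n in('side','top'):
    cv2.imwrite(f'pics/{n}0.png',imaging.camera(n)); c=imaging.calibration(n); print(n,c)
E
```

```text
{'time': 0.0, 'ee_pos': array([0.2165084 , 0.5053309 , 0.23056866]), 'tcp_rot': array([-1.79922064e+02, -3.89684901e-04,  1.56807139e+02]), 'wrist_force': array([-0.23448687, -0.39044488, -0.09246841]), 'opening': 0.08490633819002563}
side {'fx': 425.8040429447373, 'fy': 425.8040429447373, 'cx': 255.4563044900543, 'cy': 189.02530250978933, 'D': array([-0.14245319,  0.        ,  0.        ,  0.        ,  0.        ]), 'camera_from_world': array([[ 0.88131716,  0.47246612, -0.00747128, -0.38395045],
       [ 0.35696041, -0.67605156, -0.64461892, -0.19935642],
       [-0.30961157,  0.56544677, -0.76446754,  1.54677276],
       [ 0.        ,  0.        ,  0.        ,  1.        ]])}
top {'fx': 371.7763784529974, 'fy': 371.7763784529974, 'cx': 253.7945490952853, 'cy': 195.05042306929786, 'D': array([0.00697669, 0.        , 0.        , 0.        , 0.        ]), 'camera_from_world': array([[ 5.09267653e-03, -9.99986614e-01, -9.14353077e-04,
        -9.91973509e-02],
       [-9.94358958e-01, -4.96713850e-03, -1.05950888e-01,
         5.33210209e-01],
       [ 1.05944928e-01,  1.44876877e-03, -9.94370944e-01,
         1.08188524e+00],
       [ 0.00000000e+00,  0.00000000e+00,  0.00000000e+00,
         1.00000000e+00]])}
```

View pics/side0.png

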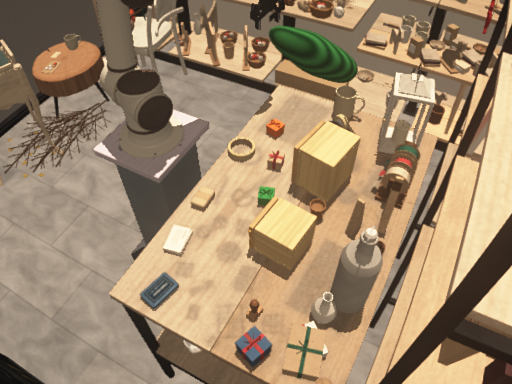

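View pics/top0.png

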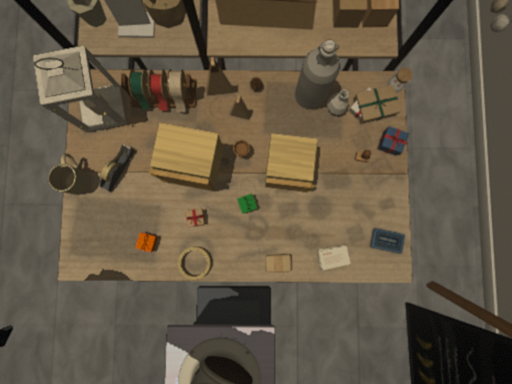

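```bash
cat > h.py <<'E'
import numpy as np,cv2
from workcell import bot, imaging
def ray(n,px,z,c=None):
    c=c or imaging.calibration(n)
    K=np.array([[c['fx'],0,c['cx']],[0,c['fy'],c['cy']],[0,0,1]])
    u=cv2.undistortPoints(np.array(px,float).reshape(-1,1,2),K,np.array(c['D'])).reshape(-1,2)
    T=c['camera_from_world'];R=T[:3,:3];o=-R.T@T[:3,3]
    d=np.c_[u,np.ones(len(u))]@R
    return o+d*((z-o[2])/d[:,2])[:,None]
def proj(n,P,c=None):
    c=c or imaging.calibration(n)
    K=np.array([[c['fx'],0,c['cx']],[0,c['fy'],c['cy']],[0,0,1]])
    T=c['camera_from_world']
    return cv2.projectPoints(np.array(P,float).reshape(-1,1,3),cv2.Rodrigues(T[:3,:3])[0],T[:3,3],K,np.array(c['D']))[0].reshape(-1,2)
E
python3 - <<'E'
import cv2
a=cv2.imread('pics/top0.png')[110:270,130:330]; cv2.imwrite('pics/topz.png',cv2.resize(a,(800,640),interpolation=cv2.INTER_CUBIC)[:600])
a=cv2.imread('pics/side0.png')[110:260,180:380]; cv2.imwrite('pics/sidez.png',cv2.resize(a,(800,600),interpolation=cv2.INTER_CUBIC))
E
```

```text
(no output)
```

View pics/topz.png

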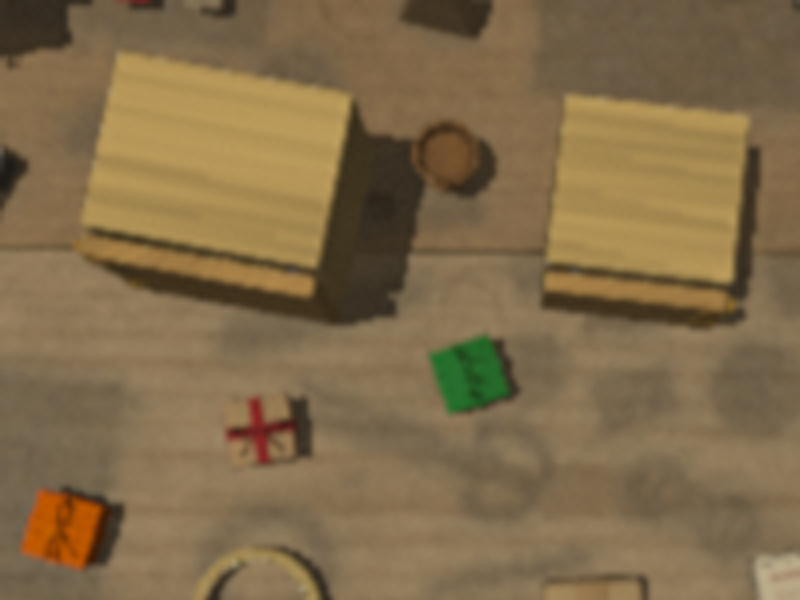

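View pics/sidez.png

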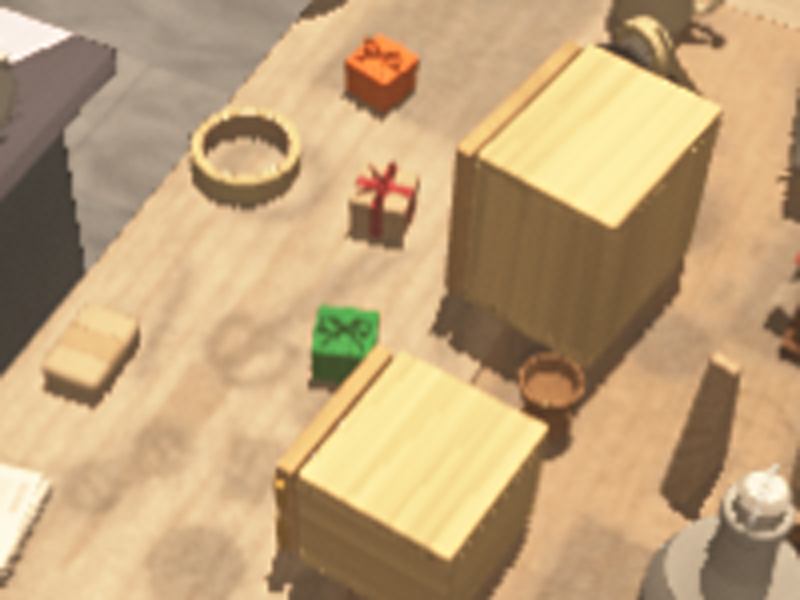

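```bash
python3 - <<'E'
from h import *
f=lambda L:[(130+u/4-.375,110+v/4-.375) for u,v in L]
t=ray('top',f([(118,52),(355,95),(322,270),(82,228),(313,297),(76,245)]),.17); print('tall',t.round(4))
im=cv2.imread('pics/top0.png');hsv=cv2.cvtColor(im,cv2.COLOR_BGR2HSV)
bl,br,fr,fl=t[:4,:2]
print('w',np.linalg.norm(bl-br),np.linalg.norm(fl-fr),'d',np.linalg.norm(bl-fl),np.linalg.norm(br-fr))
ydir=(bl-br)+(fl-fr); ya=np.arctan2(-ydir[0],ydir[1]); 
xdir=(bl-fl)+(br-fr); print('yaw',np.degrees(ya),np.degrees(np.arctan2(xdir[1],xdir[0])))
ya=(ya+np.arctan2(xdir[1],xdir[0]))/2
R=np.array([[np.cos(ya),-np.sin(ya)],[np.sin(ya),np.cos(ya)]])
c=t[:4,:2].mean(0)-R@[0.005,0]; print('origin',c,np.degrees(ya))
loc=lambda p:(np.array(p)[...,:2]-c)@R
for n,(lo,hi,z) in dict(green=((50,120,60),(75,255,255),.036),orange=((5,200,120),(18,255,255),.036)).items():
    m=cv2.inRange(hsv,lo,hi); k=max(cv2.findContours(m,0,2)[0],key=cv2.contourArea); r=cv2.minAreaRect(k); p=ray('top',[r[0]],z)[0]; print(n,r,p,loc(p))
g=ray('top',f([(228,397),(290,394),(299,462),(235,466)]),.036);print('gift',g.round(4),g.mean(0),loc(g.mean(0)),loc(g))
print('egg',ray('top',f([(446,156)]),.05),loc(ray('top',f([(446,156)]),.05)))
l=ray('top',f([(567,95),(749,117),(735,284),(548,268),(728,310),(545,290)]),.115);print('low',l.round(4),loc(l))
for k,(a,b) in enumerate([(45,0),(0,0)]):pass
P=lambda x,y,z:np.r_[c+R@[x,y],z]
for n in('side','top'):
    print(n,proj(n,[P(-.055,-.08,.17),P(-.055,.08,.17),P(.065,-.08,.17),P(.065,.08,.17),P(-.074,-.08,0)]).round(1))
    print('gift',proj(n,[np.r_[g.mean(0)[:2],.036]]))
E
```

```text
tall [[ 0.7108  0.1558  0.17  ]
 [ 0.6824 -0.002   0.17  ]
 [ 0.5652  0.0178  0.17  ]
 [ 0.5922  0.1756  0.17  ]
 [ 0.5474  0.0233  0.17  ]
 [ 0.5809  0.1792  0.17  ]]
w 0.1603511253262172 0.1601452533501502 d 0.120256470773101 0.11891396642709648
yaw -9.960646088842383 -9.54705846358341
origin [0.63275159 0.08762669] -9.753852276212896
green ((247.12330627441406, 203.32879638671875), (15.683513641357422, 15.917596817016602), 69.44395446777344) [ 0.50815504 -0.07690824  0.036     ] [-0.09492065 -0.18326514]
orange ((145.0, 241.49998474121094), (16.20854377746582, 16.345903396606445), 15.945395469665527) [0.39465861 0.22100872 0.036     ] [-0.25724828  0.09111725]
gift [[0.4908 0.1016 0.036 ]
 [0.4933 0.0559 0.036 ]
 [0.4432 0.0483 0.036 ]
 [0.4401 0.0953 0.036 ]] [0.46685935 0.07528462 0.036     ] [-0.16140327 -0.04026842] [[-0.1422434  -0.01022871]
 [-0.13208697 -0.05487699]
 [-0.18010681 -0.07085463]
 [-0.1911759  -0.02511336]]
egg [[ 0.66970466 -0.058248    0.05      ]] [[ 0.06113238 -0.13750559]]
low [[ 0.6984 -0.145   0.115 ]
 [ 0.6832 -0.2721  0.115 ]
 [ 0.5654 -0.261   0.115 ]
 [ 0.5759 -0.1319  0.115 ]
 [ 0.5472 -0.256   0.115 ]
 [ 0.5605 -0.1298  0.115 ]] [[ 0.10410401 -0.21812172]
 [ 0.11071666 -0.34601384]
 [-0.00736142 -0.35499501]
 [-0.0188512  -0.22594679]
 [-0.02607343 -0.35310181]
 [-0.0343421  -0.2265309 ]]
side [[296.6 148.5]
 [325.1 120.4]
 [331.4 166.7]
 [358.5 136.4]
 [288.4 183.3]]
gift [[274.30363738 156.97082359]]
top [[210.  177.2]
 [150.1 166.7]
 [218.4 133.1]
 [159.2 122.8]
 [215.4 191.8]]
gift [[195.37414932 217.04126802]]
```

>>> servo_tool --moves '[[[0,0,0.12,0,0,0,3],[0,0,0.12,0,0,0,3],[0,0,0.12,0,0,0,3],[0,0,0.12,0,0,0,3],[0,0,0.12,0,0,0,3],[0,0,0.12,0,0,0,3],[0,0,0.12,0,0,0,3],[0,0,0.12,0,0,0,3],[0,0,0.12,0,0,0,3],[0,0,0.12,0,0,0,3],[0,0,0.12,0,0,0,3],[0,0,0,0,0,0,3]]]'

```text
time: 1.1
ee_pos: [0.2158, 0.5038, 0.2253]
tcp_rot: [-179.9, 0.6, 78.0]
wrist_force: [0.5, -0.1, -1.3]
opening: 0.0297
```

```bash
cat >> h.py <<'E'
from scipy.spatial.transform import Rotation as Ro
C=np.array([0.63275,0.08763]);YA=np.radians(-9.754)
RC=np.array([[np.cos(YA),-np.sin(YA)],[np.sin(YA),np.cos(YA)]])
def W(x,y,z): return np.r_[C+RC@[x,y],z]
def loc(p): return (np.array(p)[...,:2]-C)@RC
def st(goal=None,yaw=None):
    o=bot.get_obs();r=Ro.from_euler('xyz',o['tcp_rot'],degrees=True)
    print('t',round(o['time'],2),'p',o['ee_pos'].round(4),'rpy',o['tcp_rot'].round(2),'loc',loc(o['ee_pos']).round(4),'F',o['wrist_force'].round(2),'op',round(o['opening'],4),'q',np.round(o['q'],1))
    if goal is not None:
        print('shift cm',(r.inv().apply(np.array(goal)-o['ee_pos'])*100).round(2))
    if yaw is not None:
        print('turn',(r.inv()*Ro.from_euler('xyz',[180,0,yaw],degrees=True)).as_rotvec().round(3))
    return o
E
python3 -c "
from h import *
print(W(-.161,.05,.18));st(W(-.161,.05,.19),80.25)"
```

```text
[0.48254829 0.16418356 0.18      ]
t 1.1 p [0.2158 0.5038 0.2253] rpy [-179.88    0.63   78.02] loc [-0.4814  0.3395] F [ 0.51 -0.1  -1.28] op 0.0297 q [ 66.8   5.2   9.7  95.1  -0.  168.8]
shift cm [-27.64  33.15   3.76]
turn [-0.002  0.011 -0.039]
```

>>> servo_tool --moves '[[[0,0,-0.02,-2.0,2.76,0,3],[0,0,-0.02,-2.3,2.76,0,3],[0,0,0,-2.3,2.76,0,3],[0,0,0,-2.3,2.76,0,3],[0,0,0,-2.3,2.76,0,3],[0,0,0,-2.3,2.76,0,3],[0,0,0,-2.3,2.76,0,3],[0,0,0,-2.3,2.76,0,3],[0,0,0,-2.3,2.76,0,3],[0,0,0,-2.3,2.76,0,3],[0,0,0,-2.3,2.76,0,3],[0,0,0,0,0,0,3]]]'

```text
time: 2.1
ee_pos: [0.4874, 0.1984, 0.2226]
tcp_rot: [-179.6, 0.9, 84.0]
wrist_force: [0.3, 0.5, 0.1]
opening: 0.03
```

```bash
python3 -c "
from h import *
st(W(-.161,.05,.19),80.25)
c=imaging.calibration('wrist');im=imaging.camera('wrist');cv2.imwrite('pics/w1.png',im);np.savez('w1.npz',**c)
cv2.imwrite('pics/w1b.png',cv2.resize(im,(800,600)))"
```

```text
t 2.1 p [0.4874 0.1984 0.2226] rpy [-179.65    0.87   83.97] loc [-0.162   0.0846] F [0.33 0.49 0.06] op 0.03 q [ 22.5   2.3   6.3  94.7  -0.6 118.5]
shift cm [-3.4  -0.1   3.32]
turn [-0.006  0.015  0.065]
```

View pics/w1.png

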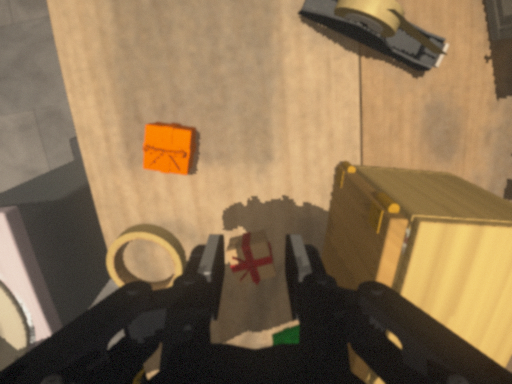

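```bash
python3 - <<'E'
from h import *
c=dict(np.load('w1.npz'))
for z in(.036,.045): print(loc(ray('wrist',[(228,238),(265,232),(250,257)],z,c)))
a=cv2.imread('pics/w1.png')[215:295,200:300];cv2.imwrite('pics/w1z.png',cv2.resize(a,None,fx=7,fy=7,interpolation=2))
E
```

```text
[[-0.18658846 -0.00533658]
 [-0.14521541  0.0049942 ]
 [-0.16018513 -0.0281556 ]]
[[-0.18600884 -0.00073784]
 [-0.14577202  0.00930922]
 [-0.16033063 -0.02293018]]
```

View pics/w1z.png

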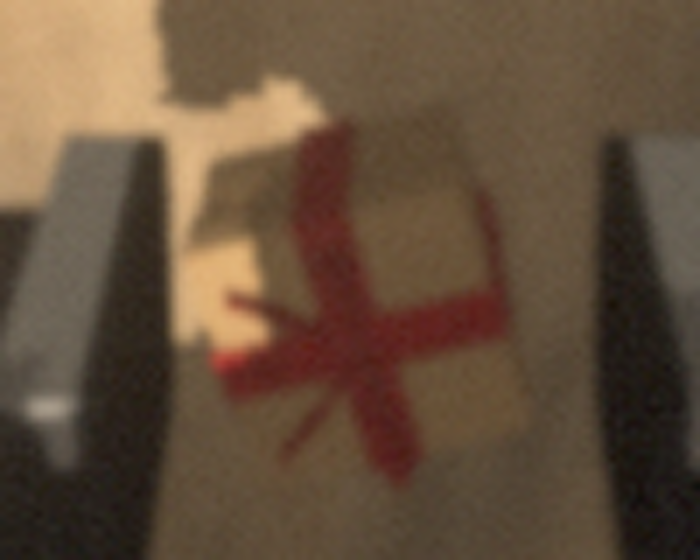

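>>> servo_tool --moves '[[[0,0.015,0.065,-1.5,0,1,3],[0,0,0,-1.5,0,2.5,3],[0,0,0,0,0,3,3],[0,0,0,0,0,3,3],[0,0,0,0,0,3,3],[0,0,0,0,0,3,3],[0,0,0,0,0,1.5,3],[0,0,0,0,0,0,3]]]'

```text
time: 2.82
ee_pos: [0.4777, 0.173, 0.0465]
tcp_rot: [-179.7, -0.2, 81.7]
wrist_force: [-1.0, -0.2, 0.1]
opening: 0.0299
```

```bash
python3 -c "
from h import *
st(W(-.161,.04,.014),80.25)"
```

```text
t 2.82 p [0.4777 0.173  0.0465] rpy [-179.66   -0.2    81.68] loc [-0.1673  0.0578] F [-1.03 -0.15  0.06] op 0.0299 q [ 19.7   0.  -15.5  74.7   0.3 118. ]
shift cm [-1.81  0.61  3.24]
turn [-0.006 -0.003  0.025]
```

>>> servo_tool --moves '[[[0,0,0.025,0,0.3,1.5,3],[0,0,0,0,0.3,1.2,3],[0,0,0,-1,0,0.3,3],[0,0,0,-1,0,0,3],[0,0,0,-1,0,0,3],[0,0,0,-1,0,0,3],[0,0,0,-1,0,0,3],[0,0,0,-1,0,0,3]]]'

```text
time: 3.48
ee_pos: [0.4735, 0.1116, 0.0201]
tcp_rot: [-179.9, -0.3, 81.1]
wrist_force: [-0.1, 0.9, -0.6]
opening: 0.03
```

```bash
python3 -c "
from h import *
st(W(-.161,-.09,.014),80.25)
im=imaging.camera('top');cv2.imwrite('pics/t2.png',im)
cv2.imwrite('pics/t2z.png',cv2.resize(im[110:270,130:330],None,fx=3.7,fy=3.7,interpolation=2))"
```

```text
t 3.48 p [0.4735 0.1116 0.0201] rpy [-179.85   -0.33   81.14] loc [-0.1611 -0.0034] F [-0.09  0.92 -0.57] op 0.03 q [ 13.1  -2.3 -20.8  71.5   0.4 111.9]
shift cm [-8.67 -0.13  0.56]
turn [-0.003 -0.006  0.016]
```

View pics/t2z.png

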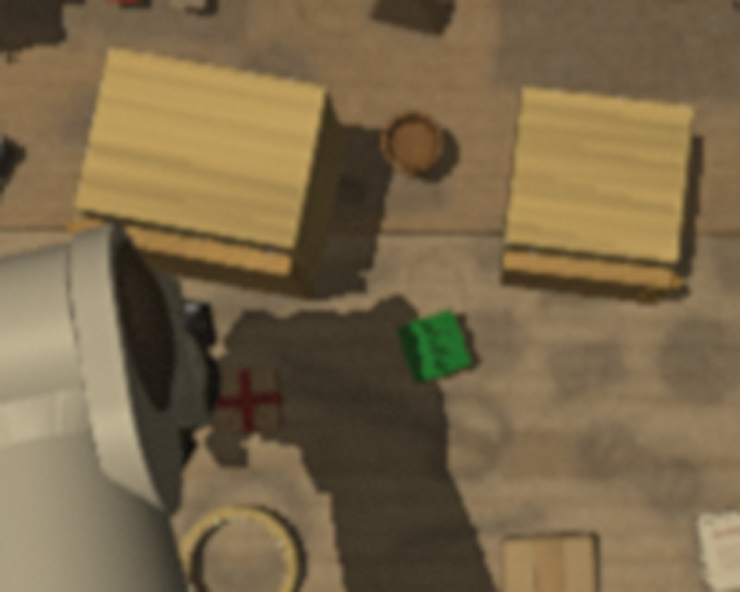

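>>> servo_tool --moves '[[[0,0,0.01,-0.9,0,0.3,3],[0,0,0,-0.9,0,0.1,3],[0,0,0,-0.9,0,0,3],[0,0,0,-0.9,0,0,3],[0,0,0,-0.9,0,0,3],[0,0,0,-0.9,0,0,3],[0,0,0,-0.9,0,0,3],[0,0,0,-0.9,0,0,3],[0,0,0,-0.9,0,0,3]]]'

```text
time: 4.28
ee_pos: [0.4595, 0.0229, 0.0168]
tcp_rot: [180.0, -0.5, 80.5]
wrist_force: [0.4, 2.4, 2.0]
opening: 0.03
```

```bash
python3 -c "
from h import *
st(W(-.161,-.09,.014),80.25)
im=imaging.camera('top');cv2.imwrite('pics/t3.png',im)
cv2.imwrite('pics/t3z.png',cv2.resize(im[110:270,130:330],None,fx=3.7,fy=3.7,interpolation=2))"
```

```text
t 4.28 p [0.4595 0.0229 0.0168] rpy [179.99  -0.45  80.45] loc [-0.1598 -0.0932] F [0.41 2.42 1.97] op 0.03 q [  2.6  -6.  -24.6  71.2   0.4 102.1]
shift cm [ 0.32 -0.12  0.28]
turn [ 0.    -0.008  0.003]
```

View pics/t3z.png

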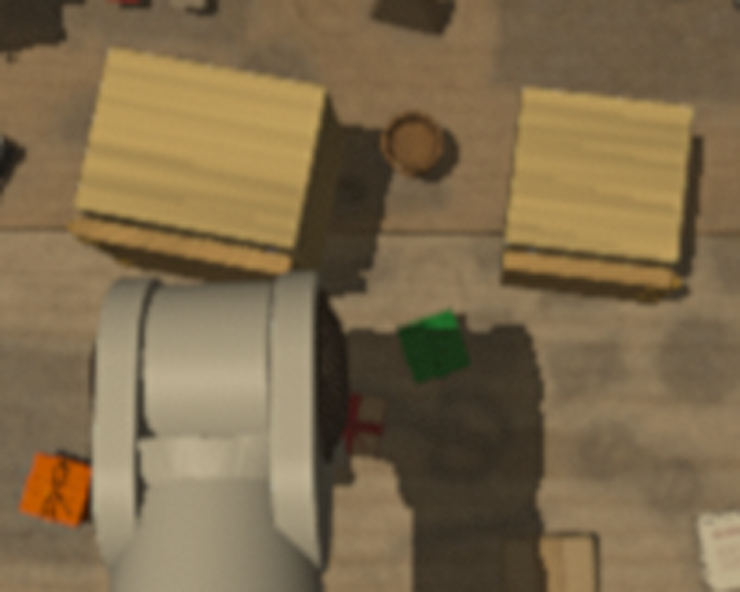

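```bash
python3 -c "
from h import *
print(loc(ray('top',[(130+355/3.7,110+424/3.7)],.036)))"
```

```text
[[-0.16752335 -0.13301487]]
```

>>> servo_tool --moves '[[[0,0,0,-0.4,0,0,3],[0,0,0,0,0,0,3],[0,0,0,1,0,0,3],[0,0,0,2,0,0,3],[0,0,0,2,0,-1,3],[0,0,0,0,0,-3,3],[0,0,0,0,0,-3,0],[0,0,0,0,0,-3,0],[0,0,0,0,0,-3,0],[0,0,0,0,0,-2,0],[0,0,0,0,0,0,0]]]'

```text
time: 5.25
ee_pos: [0.4648, 0.0733, 0.1697]
tcp_rot: [-179.5, -0.2, 80.5]
wrist_force: [0.7, 0.1, 1.0]
opening: 0.0001
```

```bash
python3 -c "
from h import *
st(W(-.14,-.056,.135),170.25)
c=imaging.calibration('wrist');im=imaging.camera('wrist');cv2.imwrite('pics/w4.png',im);np.savez('w4.npz',**c)
im=imaging.camera('side');cv2.imwrite('pics/s4.png',im)
cv2.imwrite('pics/s4z.png',cv2.resize(im[100:260,180:380],None,fx=3.7,fy=3.7,interpolation=2))"
```

```text
t 5.25 p [0.4648 0.0733 0.1697] rpy [-179.54   -0.2    80.45] loc [-0.1631 -0.0426] F [0.68 0.07 0.98] op 0.0001 q [  8.8  -6.3  -7.9  88.8   0.3 108.3]
shift cm [-1.36  2.34  3.45]
turn [-0.004 -0.009 -1.567]
```

View pics/s4z.png

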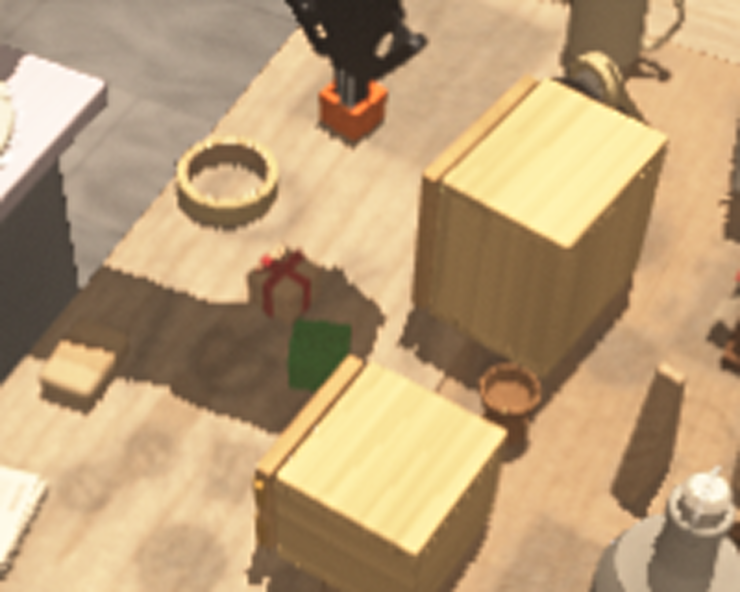

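View pics/w4.png

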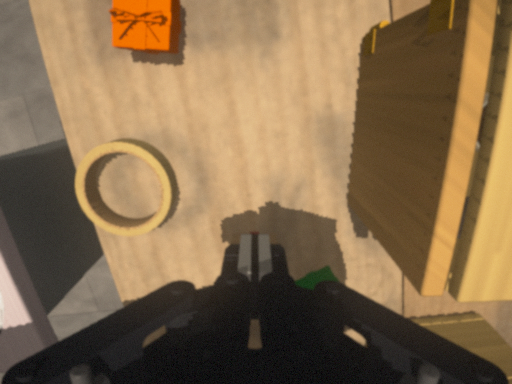

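>>> servo_tool --moves '[[[0,0,-0.12,0,0,0,0],[0,0,-0.12,0,0,0,0],[0,0,-0.12,0,0,0,0],[0,0,-0.12,0,0,0,0],[0,0,-0.12,0,0,0,0],[0,0,-0.12,0,0,0,0],[0,0,-0.12,0,0,0,0],[0,0,-0.12,0,0,0,0],[0,0,-0.12,0,0,0,0],[0,0,-0.12,0,0,0,0],[0,0,-0.12,0,0,0,0],[0,0,-0.12,0,0,0,0]]]'

```text
time: 6.35
ee_pos: [0.4561, 0.0768, 0.1446]
tcp_rot: [-179.4, -2.2, 166.1]
wrist_force: [-0.5, 0.5, 0.1]
opening: 0.0004
```

>>> servo_tool --moves '[[[0,0,-0.12,0,0,0,0],[0,0,0,0,0,0,0]]]'

```text
time: 6.52
ee_pos: [0.4546, 0.0773, 0.1408]
tcp_rot: [-179.6, -2.6, 173.6]
wrist_force: [-0.2, 0.9, 0.4]
opening: -0.0002
```

```bash
python3 -c "
from h import *
st(W(-.11,-.056,.135),170.25)"
```

```text
t 6.52 p [0.4546 0.0773 0.1408] rpy [-179.6    -2.55  173.59] loc [-0.1738 -0.0404] F [-0.22  0.87  0.43] op -0.0002 q [  9.5  -5.4 -10.3  87.6   0.3  15.8]
shift cm [-6.3  -1.93  0.32]
turn [-0.008 -0.044  0.058]
```

>>> servo_tool --moves '[[[0,-0.044,0.058,0,0,0,0],[0,0,0,-1.5,-1,0,0],[0,0,0,-1.5,-0.8,0,0],[0,0,0,-1.5,0,0,0],[0,0,0,-1,0,0,0],[0,0,0,0,0,0,0]]]'

```text
time: 7.02
ee_pos: [0.5055, 0.049, 0.1336]
tcp_rot: [-179.3, -0.5, 169.1]
wrist_force: [-0.3, -0.1, 0.6]
opening: 0.0
```

```bash
python3 -c "
from h import *
st(W(-.086,-.056,.135),170.25)"
```

```text
t 7.02 p [0.5055 0.049  0.1336] rpy [-179.34   -0.45  169.11] loc [-0.1188 -0.0596] F [-0.31 -0.07  0.55] op 0.0 q [ 5.8 -1.  -6.9 84.7 -0.5 16.7]
shift cm [-3.28  0.42 -0.17]
turn [-0.011 -0.008 -0.02 ]
```

>>> servo_tool --moves '[[[0,0,-0.02,-1,0.2,-0.2,0],[0,0,0,-1,0.2,-0.1,0],[0,0,0,-0.5,0,0,0],[0,0,0,-0.2,0,0,0],[0,0,0,0,0,0,0]]]'

```text
time: 7.43
ee_pos: [0.5329, 0.0479, 0.1334]
tcp_rot: [-179.3, -0.8, 169.9]
wrist_force: [0.2, -1.1, -0.4]
opening: 0.0003
```

```bash
python3 -c "
from h import *
st(W(-.081,-.056,.135),170.25)"
```

```text
t 7.43 p [0.5329 0.0479 0.1334] rpy [-179.27   -0.85  169.91] loc [-0.0917 -0.0561] F [ 0.17 -1.08 -0.36] op 0.0003 q [ 5.4  3.1 -2.7 85.2 -0.5 15.5]
shift cm [-1.07  0.01 -0.18]
turn [-0.013 -0.015 -0.006]
```

>>> servo_tool --moves '[[[0,0,0,-0.2,0,0,0],[0,0,0,-0.2,0,0,0],[0,0,0,-0.2,0,0,0],[0,0,0,0,0,0,0]]]'

```text
time: 7.77
ee_pos: [0.538, 0.0469, 0.1331]
tcp_rot: [-179.3, -0.9, 169.9]
wrist_force: [0.4, -0.4, -0.3]
opening: -0.0
```

```bash
python3 -c "
from h import *
st(W(-.081,-.056,.135),170.25)"
```

```text
t 7.77 p [0.538  0.0469 0.1331] rpy [-179.25   -0.9   169.86] loc [-0.0865 -0.0562] F [ 0.38 -0.4  -0.31] op -0.0 q [ 5.2  3.9 -2.  85.2 -0.5 15.4]
shift cm [-0.54  0.02 -0.2 ]
turn [-0.013 -0.016 -0.007]
```

>>> servo_tool --moves '[[[0,0,0,-0.2,0,0,0],[0,0,0,-0.2,0,0,0],[0,0,0,0,0,0,0]]]'

```text
time: 8.02
ee_pos: [0.5421, 0.0462, 0.1333]
tcp_rot: [-179.3, -0.9, 169.9]
wrist_force: [0.8, 0.5, 1.2]
opening: -0.0004
```

>>> servo_tool --moves '[[[0,0,0,-0.2,0,0,0],[0,0,0,0,0,0,0]]]'

```text
time: 8.18
ee_pos: [0.5438, 0.0458, 0.1333]
tcp_rot: [-179.3, -0.9, 169.9]
wrist_force: [-0.2, 0.2, 0.8]
opening: -0.0002
```

```bash
python3 -c "
from h import *
st(W(-.081,-.056,.135),170.25)"
```

```text
t 8.18 p [0.5438 0.0458 0.1333] rpy [-179.25   -0.93  169.86] loc [-0.0806 -0.0563] F [-0.22  0.21  0.77] op -0.0002 q [ 5.1  4.7 -1.1 85.3 -0.5 15.2]
shift cm [ 0.04  0.03 -0.17]
turn [-0.013 -0.016 -0.007]
```

>>> servo_tool --moves '[[[0,0,0,-0.2,0,0,0],[0,0,0,0,0,0,0]]]'

```text
time: 8.35
ee_pos: [0.5452, 0.0455, 0.1333]
tcp_rot: [-179.2, -1.0, 169.9]
wrist_force: [-4.0, 0.5, 2.7]
opening: 0.0003
```

>>> servo_tool --moves '[[[0,0,0,-0.2,0,0,0],[0,0,0,0,0,0,0]]]'

```text
time: 8.52
ee_pos: [0.5463, 0.0452, 0.1333]
tcp_rot: [-179.2, -1.1, 169.9]
wrist_force: [-2.9, 0.2, 1.2]
opening: -0.0001
```

```bash
python3 -c "
from h import *
st(W(-.081,-.056,.135),170.25)
im=imaging.camera('side');cv2.imwrite('pics/s5.png',im)
cv2.imwrite('pics/s5z.png',cv2.resize(im[100:220,220:370],None,fx=5,fy=5,interpolation=2))"
```

```text
t 8.52 p [0.5463 0.0452 0.1333] rpy [-179.24   -1.14  169.88] loc [-0.078  -0.0564] F [-2.93  0.18  1.19] op -0.0001 q [ 5.   5.2 -0.5 85.6 -0.4 15.1]
shift cm [ 0.31  0.04 -0.16]
turn [-0.013 -0.02  -0.006]
```

View pics/s5z.png

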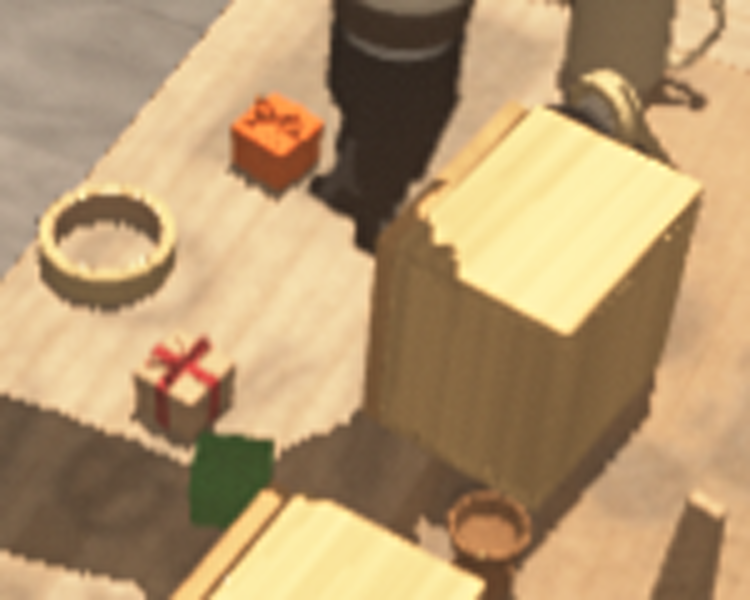

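>>> servo_tool --moves '[[[0,0,0,-0.2,0,0,0],[0,0,0,0,0,0,0]]]'

```text
time: 8.73
ee_pos: [0.5461, 0.0453, 0.1333]
tcp_rot: [-179.2, -1.4, 169.9]
wrist_force: [-2.8, 0.4, 1.8]
opening: 0.0003
```

>>> servo_tool --moves '[[[0,0,0,-0.2,0,0,0],[0,0,0,0,0,0,0]]]'

```text
time: 8.9
ee_pos: [0.546, 0.0453, 0.1333]
tcp_rot: [-179.2, -1.7, 169.9]
wrist_force: [-3.4, 0.2, 2.7]
opening: -0.0003
```

```bash
python3 -c "
from h import *
st(W(-.081,-.056,.135),170.25)"
```

```text
t 8.9 p [0.546  0.0453 0.1333] rpy [-179.24   -1.68  169.94] loc [-0.0784 -0.0564] F [-3.38  0.2   2.65] op -0.0003 q [ 4.9  5.7 -0.  86.1 -0.3 15. ]
shift cm [ 0.27  0.04 -0.16]
turn [-0.013 -0.029 -0.005]
```

>>> servo_tool --moves '[[[0,-0.02,0,-0.5,0,0,0]]]'

```text
time: 8.98
ee_pos: [0.5473, 0.045, 0.1329]
tcp_rot: [-179.2, -1.0, 170.0]
wrist_force: [-43.0, 7.5, 20.9]
opening: -0.0
```

>>> servo_tool --moves '[[[0,-0.02,0,-0.5,0,0,0]]]'

```text
time: 9.07
ee_pos: [0.5474, 0.045, 0.1329]
tcp_rot: [-179.2, -0.4, 170.1]
wrist_force: [-38.2, 5.8, 19.8]
opening: -0.0001
```

```bash
python3 -c "
from h import *
st(W(-.081,-.056,.135),170.25)"
```

```text
t 9.07 p [0.5474 0.045  0.1329] rpy [-179.25   -0.42  170.06] loc [-0.0769 -0.0565] F [-38.17   5.78  19.79] op -0.0001 q [ 5.   4.6 -1.2 84.8 -0.6 15. ]
shift cm [ 0.42  0.05 -0.21]
turn [-0.013 -0.007 -0.003]
```

>>> servo_tool --moves '[[[0,0,0,1,0,0,0],[0,0,0,3,0,0,0],[0,0,0,4,0,0,0],[0,0,0,4,0,0,0],[0,0,0,4,0,0,0],[0,0,0,3,0,-2,0],[0,0,0,0,0,-3,0],[0,0,0,0,0,-3,0],[0,0,0,0,0,0,0],[0,0,0,0,0,0,0],[0,0,0,0,0,0,0],[0,0,0,0,0,0,0]]]'

```text
time: 10.07
ee_pos: [0.354, 0.0797, 0.2153]
tcp_rot: [-179.4, -0.0, 170.1]
wrist_force: [0.2, 0.4, -0.5]
opening: 0.0001
```

```bash
python3 -c "
from h import *
st()
im=imaging.camera('side');cv2.imwrite('pics/s6.png',im)
cv2.imwrite('pics/s6z.png',cv2.resize(im[100:260,180:380],None,fx=3.7,fy=3.7,interpolation=2))"
```

```text
t 10.07 p [0.354  0.0797 0.2153] rpy [-1.7940e+02 -3.0000e-02  1.7008e+02] loc [-0.2734 -0.055 ] F [ 0.23  0.43 -0.45] op 0.0001 q [ 13.1 -20.5 -14.4  96.4  -0.5  23. ]
```

View pics/s6z.png

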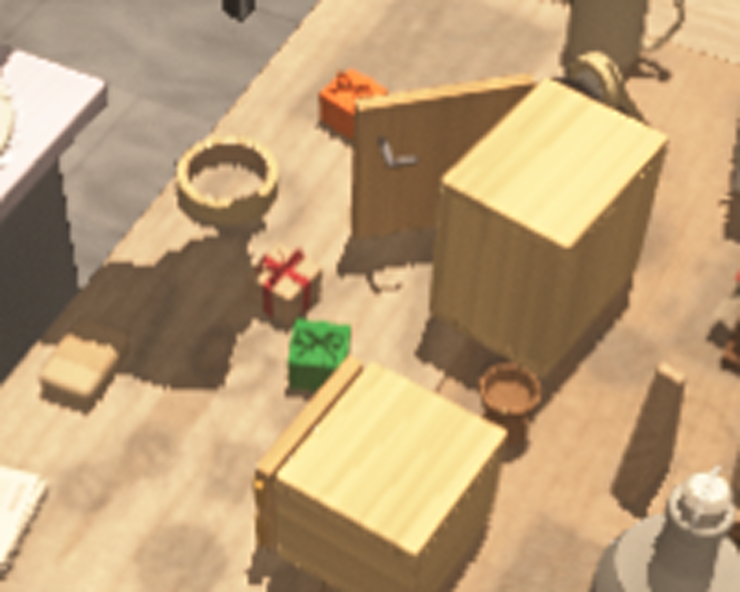

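>>> servo_tool --moves '[[[0,0,0,2,0,0,0],[0,0,0,2,0,0,0],[0,0,0,0,0,0,0],[0,0,0,0,0,0,0],[0,0,0,0,0,0,0],[0,0,0,0,0,0,0],[0,0,0,0,0,0,0],[0,0,0,0,0,0,0],[0,0,0,0,0,0,0],[0,0,0,0,0,0,0],[0,0,0,0,0,0,0],[0,0,0,0,0,0,0]]]'

```text
time: 11.12
ee_pos: [0.3156, 0.0857, 0.2095]
tcp_rot: [-179.1, -0.5, 169.9]
wrist_force: [-0.7, 0.4, -0.3]
opening: -0.0
```

```bash
python3 -c "
from h import *
st()
im=imaging.camera('side');cv2.imwrite('pics/s7.png',im)
print('moved px vs s6',np.abs(im[100:260,250:380].astype(int)-cv2.imread('pics/s6.png')[100:260,250:380]).max())
d=ray('side',[(180+355/3.7,100+105/3.7),(180+535/3.7,100+78/3.7)],.17);l=loc(d);v=l[0]-l[1];print(l,'door angle',np.arctan2(-v[0],-v[1]),np.linalg.norm(v))
print('gift',loc(ray('side',[(180+286/3.7,100+276/3.7)],.036)))
s0=cv2.imread('pics/side0.png')
print('unchanged low/egg/soap:',[np.abs(im[a:b,c:e].astype(int)-s0[a:b,c:e]).mean().round(1) for a,b,c,e in[(195,270,245,316),(196,216,308,327),(186,212,188,216)]])
im=imaging.camera('top');cv2.imwrite('pics/t7.png',im)
cv2.imwrite('pics/t7z.png',cv2.resize(im[110:270,130:330],None,fx=3.7,fy=3.7,interpolation=2))"
```

```text
t 11.12 p [0.3156 0.0857 0.2095] rpy [-179.15   -0.5   169.91] loc [-0.3123 -0.0556] F [-0.65  0.37 -0.29] op -0.0 q [ 15.7 -25.  -18.1  97.7  -0.5  25.8]
moved px vs s6 126
[[-0.1554124  -0.045627  ]
 [-0.05455152  0.07626771]] door angle 0.691251758670943 0.15821263327628574
gift [[-0.15783456 -0.13735796]]
unchanged low/egg/soap: [np.float64(1.7), np.float64(1.6), np.float64(18.0)]
```

View pics/t7z.png

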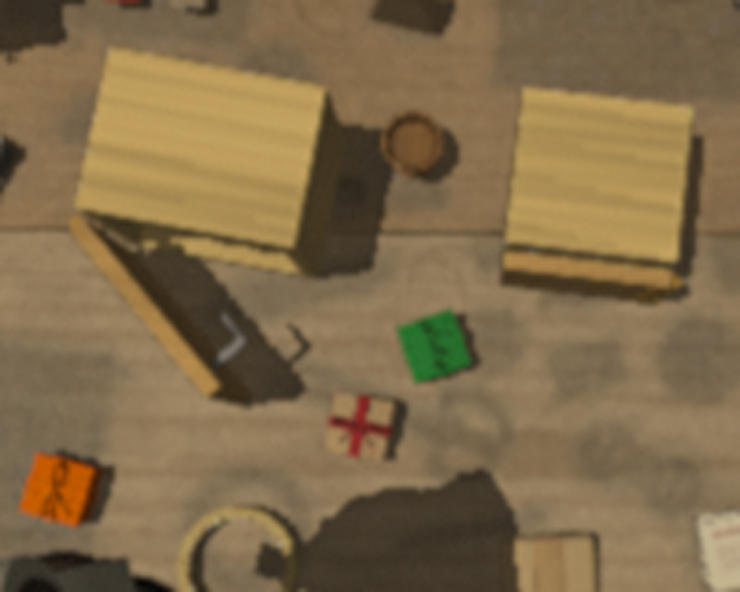

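```bash
python3 -c "
from h import *
st();bot.job_done()"
```

```text
t 11.22 p [0.3155 0.0857 0.2096] rpy [-179.15   -0.5   169.91] loc [-0.3123 -0.0556] F [-0.31  0.3  -0.17] op -0.0003 q [ 15.7 -25.  -18.1  97.7  -0.5  25.8]
the job is handed in; nothing more can be done
```

The taller cupboard's door now stands ajar, and I handed the job in at 11.2 s. I slid the gift box right with the two fingertips held 30 mm apart. Then I pressed the door near its free edge with shut fingers until it reached its stop, and backed off so that it sprang open by itself.

Last checks:
- **Door:** it stands at about 0.69 rad.
- **Gift box:** it is upright, with its centre about 135 mm sideways from the tall cupboard's middle line (more than 105 mm needed).
- **Lower cupboard, egg cup and soap:** the lower cupboard is shut and the egg cup has not moved. The arm never came near the soap, and it looks in place in the top view. Its patch in the side view differs from the start picture, which I put down to the arm's shadow.
- **Stamp:** I did not check it separately; the arm did not go near it.
- **Robot:** the arm is clear of everything.

What did not go as expected:
- **Pressing force:** the press peaked at about 48 N at the wrist (43 N along x) when the door hit its stop, far more than the 4 to 5 N needed. That is under the 120 N wrist limit. It was meant to be fingertip contact only, but if any of it came from the gripper's body it would pass the 40 N limit.
- **Gift box size:** it measured about 47 to 50 mm across, not the stated 63 mm. Its distance from the door (87 mm) and its colours fitted the description.
- **Door at rest:** comparing the last two side pictures could not confirm it, because the moving arm or its shadow changed the patch compared. By then the door had had about 2 s to settle.

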